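# Set the charger's blank current selector by clicks and start the charge

## Robot

A 6-joint arm with a two-finger parallel gripper is mounted at the origin on the work surface. World frame = base frame: x ahead of the robot, y to its left, z up, the work surface at z = 0. Lengths are in m, angles in rad, forces in N, time in s.
With the tool pointing down it reaches from about 0.3 to 0.875 m from the base axis. Payload 6.4 kg.
Tool frame: the origin (TCP) lies at the very end of the fingers, on their centre line; the grasp point (between the pads) lies 19 mm behind it; z points along the fingers, y is the line along which they close (so a half turn about z gives the same grasp; the last joint's range is limited). The gripper opens to 85 mm and grips with 20 to 120 N. Pads are 22 mm wide; open, the fingers measure 114 mm over their backs; the gripper's body (76 mm by 85 mm) begins 54 mm behind the grasp point. The pads swing forward as they close: fully open they stand 13 mm farther back than shut.
Start: joints at [-1.444, 0.181, 1.607, -0, 1.354, -0.206], TCP at [0.188, -0.543, 0.231] pointing down, gripper open.
Joint ranges: [-2.99, 2.99], [-0.89, 2.07], [0.3, 2.58], [-1.14, 4.28], [0, 2.63], [-3.12, 3.12]. Speed limits (rad/s): [2.57, 2.57, 3.01, 3.14, 3.14, 3.14].

## Interface

Orientations are given as a unit quaternion [w, x, y, z].
In Python, from bench import ctrl gives the robot as it stands.
- The arm moves only by the tool jog_arm, never from a script. Its argument "series" is a list that holds one entry, the list of rows, each a list of 7 numbers: the shift along the tool's x, y, z in mm, then the turn, a rotation vector about the tool's x, y, z in rad, then the finger opening in mm, from 0 to 85.4. In form: [[[tx, ty, tz, rx, ry, rz, gripper], ...]]. A call has exactly 10 rows; each row shifts and turns the commanded pose from where the row before left it, along the tool's axes as they then stand; what a row does not reach is not made up. A row lasts 1/10 s, in which the tool goes at most 50 mm and 8.59 degrees, less where a joint would pass 70% of its speed; a pose out of reach is approached as far as the arm can. A call with a gripper value outside its range is refused whole. The fingers move at their own pace and stop on an object; the grip force is fixed at half the most. Time passes only in rows, so rows that do not move let the fingers close, or fill a call up. It gives the time, the measured TCP pose, the force, the opening and the grip force at its end, in the units of the state.
- ctrl.get_obs(): the state, without advancing time (a new reading comes with each control period).
- ctrl.camera(name): name is "scene" or "top" or "wrist"; returns a dict with "frame" (420x560x3 uint8, blue, green, red), "z_map" (420x560 float32, m along the optical axis (not along the pixel's ray), 0 where there is no reading), "fx", "fy", "cx", "cy" (pixels), "k1" (the pictures are not rectified: a ray, as slopes to the right and down, at radius r is drawn at 1 + k1 r^2 times it, then the intrinsics apply), "xyz" and "rotation" of the camera in the world. Camera axes: x right, y down, z forward; pixel columns grow to the right and rows downward; lengths in m; the calibration is good to about 2 mm. A picture is of the moment at which its call begins.
- ctrl.hand_in(): hands the job in; it is judged then, once.
The state is a dict: "time_s": time; "q": joint angles; "dq": joint speeds; "joint_efforts": joint torques, N m; "eef_pos": TCP position; "eef_rot": TCP orientation; "wrist_force": force on the tool from outside, world axes, zero at the start; "torque": the same for the moment, N m; "opening": opening from 0.0 (shut) to 1.0 (fully open); "grasp_force": force on a finger pad.
Only numpy, scipy, OpenCV 4.12 (cv2) and the standard library are available. Lean on these libraries where they do the work, as an engineer would, in place of code of your own. Each camera call takes 0.05 s, during which the arm holds its last target. There are 200 camera calls.

## Task

The markings on the battery charger's black round selector knob are worn off. Turn it gently anticlockwise (seen from above) back to its end stop without forcing the stop, count four clicks clockwise from there and leave it resting in that fourth click, and only then press the green start button gently all the way down and let it spring back. Leave the docked battery and everything else on the table where it is.

Things in the scene. Friction and masses are not known exactly. Their poses are not given: they have to be found in the camera images.
- charger: the charger: lime box on a dark base, 190 mm (x) by 310 mm (y), fixed to the table, its top panel 75 mm above the table. Origin at the centre of its underside; its own -x side faces the robot at yaw 0. In its own frame: knob axis at (-20, -10) mm, button axis at (-20, -105) mm, battery dock centred on (12, 98) mm.
- selector_top (a point): centre of the top of the selector knob, on its vertical axis; point and orientation belong to the charger and do not turn with the knob. The knob is a black ribbed cylinder, 38 mm diameter, from 3 to 37 mm above the panel (top 112 mm above the table), unmarked and alike all round. Within 55 mm of its axis the panel is bare.
- selector_foot (a point): where the knob's axis meets the panel, 75 mm above the table. 11 resting places, 20 degrees apart, between two end stops; starts 2 to 7 clicks from the anticlockwise stop. Leaving a resting place takes about 0.25 N m (to 0.45 as the ball lets go), falling to zero half way, then it pulls onward as strongly; let go, the knob is drawn into the nearest resting place (also at either stop).
- selector_stop (a point): a point on the knob's axis 30 mm below the panel, at the stops inside. The stops are springy: beyond the last resting place the torque rises from about 0.3 N m by 4 N m per radian, so a lasting 0.55 N m is a sure sign of a stop (a click's jolt fades at once). Turning 0.14 rad (8 degrees) beyond it, at about 0.85 N m, is forcing it.
- wiper (a joint): contact wiper inside the charger, geared to the knob: 0 m at the anticlockwise stop, growing by only 0.000002 m (2 micrometres) per click clockwise, so its reading drowns in the measurement noise and cannot tell the click. The result is judged by its true value: 0.000008 m is the fourth click.
- start_top (a point): centre of the top of the round green start button, 24 mm diameter, in a black collar of 40 mm diameter and 12 mm height, 95 mm from the knob axis towards the charger's -y side; its top is 97 mm above the table when released, and the point moves with it. 6 mm travel straight down, 1.5 N to begin, 5 N to be fully down; more than 25 N on it is too much.
- start (a joint): start button travel: 0 released, 0.006 m fully down
- docked_pack: lime and black drill battery, 96 x 68 mm, 67 mm high, origin at the centre of its underside; it stands in the charger's dock, its top 142 mm above the table, to be left there
- spare_pack: lime and black drill battery, 96 x 68 mm, 67 mm high, origin at the centre of its underside; bystander standing on the table beside the charger
- drill: lime and black cordless drill standing on its battery, 215 mm long with the bit, 209 mm high, origin at the centre of its underside; bystander at the robot's right
- cup: blue mug, 84 mm diameter and 120 mm high, origin at the centre of its underside; bystander
- glue_jar: jar with red cap, 70 mm diameter, 85 mm high, origin at the centre of its underside; bystander
- tape_measure: yellow tape measure standing on edge, 70 x 36 mm, 66 mm high, origin at the centre of its underside; bystander
- bit_box: flat grey and orange box of bits, 50 x 110 mm, 31 mm high, origin at the centre of its underside; bystander lying just behind the charger
- screwdriver: red-handled screwdriver, 200 mm long, 26 mm thick, lying on the table just in front of the charger, along its own x axis; bystander

How it is judged:
By the outcome, as a careful person would: the job done as asked, in the order asked, and still so for the second after the job is handed in, with the robot touching nothing.
It also fails if it takes over 72 s, if anything falls off the work surface, if the arm or the gripper's body presses on something with over 40 N, if the wrist force passes 120 N, or if a joint passes its speed limit or range.

## Working session

There is one attempt and no reset: what is moved stays moved. The work goes in short steps, Python scripts to look and compute and a tool call to move; the robot and the scene stay as the last step left them, time stands still between calls to the robot, and variables do not carry over. Pictures are saved under pics/ and viewed, at most 10 in all, crops included, and the job is handed in when it is done.

Besides the shell and the picture viewer there is one more tool, called after "Call:" as name([rows], argument=value, ...), one row to a line, values as JSON. jog_arm: Moves the arm, as the interface text tells. Its arguments: {"type":"object","properties":{"series":{"type":"array"}},"required":["series"]}

```bash
mkdir -p pics; ls; cat > h.py <<'E'
import numpy as np, cv2, pickle
from bench import ctrl
def snap(n,tag):
    c=ctrl.camera(n); pickle.dump(c,open(f'pics/{tag}.pkl','wb')); cv2.imwrite(f'pics/{tag}.png',c['frame']); return c
def load(tag): return pickle.load(open(f'pics/{tag}.pkl','rb'))
def Rm(c):
    R=np.array(c['rotation'],float)
    if R.shape==(3,3): return R
    from scipy.spatial.transform import Rotation as Ro
    return Ro.from_quat(R[[1,2,3,0]]).as_matrix()
def ray(c,u,v):
    d=np.array([(u-c['cx'])/c['fx'],(v-c['cy'])/c['fy']]); s=d.copy()
    for _ in range(20): s=d/(1+c['k1']*(s@s))
    return Rm(c)@np.array([s[0],s[1],1.0])
def depth(c,u,v): return np.array(c['xyz'])+ray(c,u,v)*c['z_map'][int(round(v)),int(round(u))]
def atz(c,u,v,z):
    r=ray(c,u,v);o=np.array(c['xyz']); return o+r*(z-o[2])/r[2]
def tri(c1,p1,c2,p2):
    a,b=np.array(c1['xyz']),np.array(c2['xyz']);r,s=ray(c1,*p1),ray(c2,*p2)
    t=np.linalg.lstsq(np.c_[r,-s],b-a,rcond=None)[0]; P,Q=a+r*t[0],b+s*t[1]
    return (P+Q)/2,np.linalg.norm(P-Q)
E
python3 - <<'E'
from h import *
a=snap('scene','s0');b=snap('top','t0')
for c in(a,b): print(c['xyz'],c['rotation'],c['fx'],c['k1'])
o=ctrl.get_obs();print(o)
cv2.imwrite('pics/both.png',np.vstack([np.hstack([a['frame'],b['frame']])])[:, :])
E
```

```text
pics
[ 1.20490054 -1.11700909  0.87590332] [-0.47371316  0.83381075  0.24743956 -0.13830811] 458.8291798788376 -0.09157297197847013
[ 0.38500503 -0.04261298  1.5629498 ] [-0.02733094  0.71116331 -0.70191336  0.02859021] 443.12557466511527 -0.01834305479059106
{'time_s': 0.1, 'q': array([-1.44432845e+00,  1.81493123e-01,  1.60790513e+00,  8.33100743e-06,
        1.35379229e+00, -2.06321928e-01]), 'dq': array([ 0.00095385, -0.00187768, -0.00288788,  0.00030436,  0.0009756 ,
        0.0026189 ]), 'joint_efforts': array([ 1.94046734e-04, -4.45881736e+01, -3.52236128e+01, -3.14826138e-04,
        4.26128317e-03,  9.39328146e-06]), 'eef_pos': array([ 0.18778507, -0.54294927,  0.2304608 ]), 'eef_rot': array([-7.98145003e-04,  9.86188114e-01,  1.65627188e-01,  3.59548357e-05]), 'wrist_force': array([ 0.18822873, -0.02257449,  0.11760716]), 'torque': array([ 0.02095842, -0.01816654,  0.03804049]), 'grasp_force': 0.0, 'opening': 0.9983365641974157}
```

View pics/s0.png

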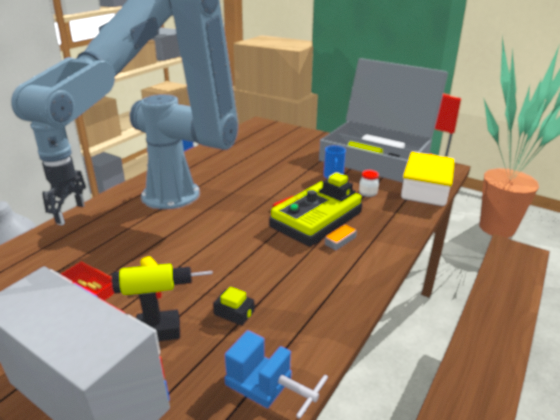

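View pics/t0.png

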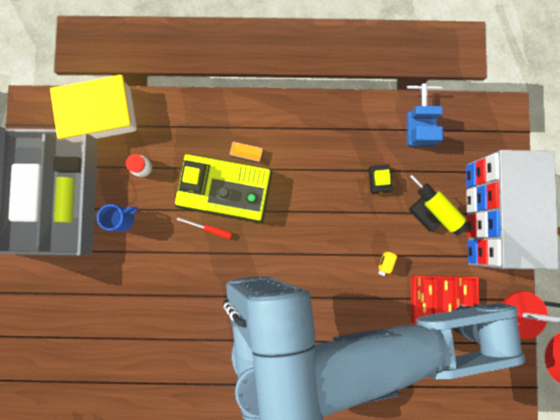

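The top view shows the charger at about (223,187), the knob near (223,193) and the button near (251,198). In the scene view they are near (312,197) and (294,207). I'll enlarge crops of both.

```bash
python3 - <<'E'
from h import *
a=load('s0')['frame'][165:250,260:372];b=load('t0')['frame'][145:230,168:280]
cv2.imwrite('pics/crop.png',np.hstack([cv2.resize(x,None,fx=3.5,fy=7 if 0 else 3.5,interpolation=cv2.INTER_CUBIC) for x in(a,b)]))
E
```

```text
(no output)
```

View pics/crop.png

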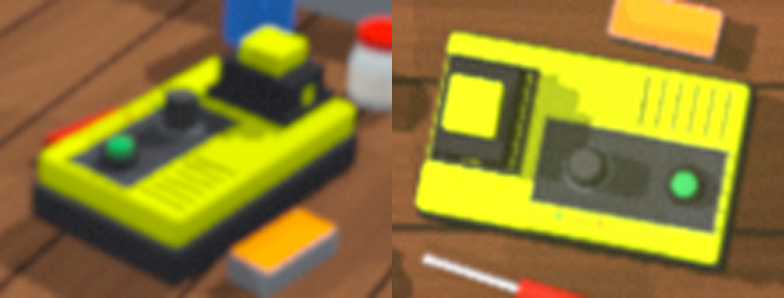

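```bash
python3 - <<'E'
from h import *
a,b=load('s0'),load('t0')
T=lambda x,y:(168+(x-392)/3.5-.36,145+y/3.5-.36)
S=lambda x,y:(260+x/3.5-.36,165+y/3.5-.36)
for n,s,t,z in(('knob',S(182,97),T(585,166),.112),('btn',S(120,146),T(684,184),.097)):
    print(n,tri(a,s,b,t),atz(b,*t,z),atz(a,*s,z),depth(b,*t),depth(a,*s))
C=np.array([atz(b,*T(*p),.075) for p in((448,32),(748,83),(718,265),(415,215))]);print(C,C.mean(0))
f=C[3]-C[2]+C[0]-C[1];print('yaw',np.degrees(np.arctan2(f[1],f[0]))-90)
print([np.linalg.norm(C[i]-C[i-1]) for i in range(4)])
E
```

```text
knob (array([0.55328463, 0.1407398 , 0.10886116]), np.float64(0.0038541440014740204)) [0.55128357 0.13928819 0.112     ] [0.55728698 0.13711748 0.112     ] [0.55099297 0.13897028 0.11453582] [0.56032191 0.13124023 0.1155799 ]
btn (array([0.53821495, 0.04746972, 0.09302927]), np.float64(0.0018263758983012124)) [0.53703816 0.04671714 0.097     ] [0.54225408 0.04222615 0.097     ] [0.53712309 0.04676704 0.09618107] [0.54297504 0.0409649  0.09784745]
[[ 0.68487425  0.28026441  0.075     ]
 [ 0.63854422 -0.01220661  0.075     ]
 [ 0.46158037  0.01401537  0.075     ]
 [ 0.5059143   0.30666079  0.075     ]] [0.57272829 0.14718349 0.075     ]
yaw -8.807952166989395
[np.float64(0.1808961918947176), np.float64(0.296117830871159), np.float64(0.1788960436463093), np.float64(0.2959845215160529)]
```

Call:
jog_arm([
  [[14,-13,0,0,0,0,85],[28,-26,0,0,0,0,85],[30,-28,0,0,0,0,85],[30,-28,0,0,0,0,85],[30,-28,0,0,0,0,85],[30,-28,0,0,0,0,85],[30,-28,0,0,0,0,85],[30,-28,0,0,0,0,85],[30,-28,0,0,0,0,85],[30,-28,0,0,0,0,85]],
])

```text
time_s: 1.1
eef_pos: [0.3688, -0.2011, 0.2311]
eef_rot: [-0.0, 0.986, 0.165, -0.0]
wrist_force: [0.1, 0.3, -0.2]
opening: 0.995
grasp_force: 0.0
```

Call:
jog_arm([
  [[30,-28,0,0,0,0,85],[30,-28,0,0,0,0,85],[30,-28,0,0,0,0,85],[30,-28,0,0,0,0,85],[30,-28,0,0,0,0,85],[30,-28,0,0,0,0,85],[30,-28,0,0,0,0,85],[30,-28,0,0,0,0,85],[20,-19,0,0,0,0,85],[0,0,0,0,0,0,85]],
])

```text
time_s: 2.1
eef_pos: [0.5353, 0.1147, 0.2307]
eef_rot: [-0.0, 0.986, 0.167, -0.0]
wrist_force: [-0.5, 0.2, 0.1]
opening: 0.991
grasp_force: 0.0
```

```bash
python3 - <<'E'
from h import *
c=snap('wrist','w0');o=ctrl.get_obs()
print(o['time_s'],o['eef_pos'],o['eef_rot'],o['q'],c['xyz'],c['rotation'],o['wrist_force'],o['torque'])
E
```

```text
2.15 [0.53461275 0.1130802  0.23054565] [-3.65360953e-05  9.85943742e-01  1.67076066e-01 -7.24734331e-04] [-8.72763699e-03  1.18924948e-01  1.67879243e+00 -1.87443823e-04
  1.34531505e+00  1.22638404e+00] [0.60920995 0.14027655 0.37305769] [ 0.12601133  0.80592844 -0.57136301 -0.09024863] [-0.76737016 -1.38766565 -0.52226858] [-0.00788619  0.02058509 -0.01856529]
```

View pics/w0.png

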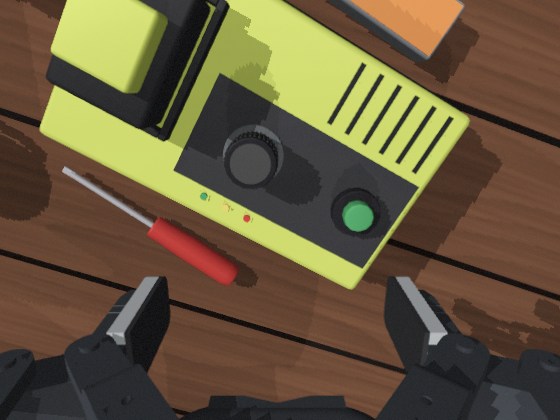

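Wrist view: knob top centre near (252,161), button top near (358,215), with the panel around them bare.

```bash
cat >> h.py <<'E'
from scipy.spatial.transform import Rotation as Ro
def rel(p):
    o=ctrl.get_obs();R=Ro.from_quat(np.array(o['eef_rot'])[[1,2,3,0]]); return R.inv().apply(np.array(p)-o['eef_pos'])*1000
E
python3 - <<'E'
from h import *
c=load('w0');t=load('t0')
for n,p,z,tp in(('knob',(252,161),.112,(222.8,192.0)),('btn',(358,215),.097,(251,197.2))):
    w=atz(c,*p,z);print(n,w,depth(c,*p),tri(c,p,t,tp),rel(w))
# automatic centres: dark cap / green blob
g=c['frame'].astype(int);m=((g[...,1]-g[...,2]>60)&(g[...,1]-g[...,0]>40)&(np.hypot(*(np.indices(g.shape[:2])-np.array([215,358])[:,None,None]))<25))
v,u=np.nonzero(m);print('green centroid',u.mean(),v.mean())
# knob-top plane pixels from depth
P=[(depth(c,x,y)) for y in range(130,195) for x in range(220,285)];P=np.array(P)
k=P[P[:,2]>.106];print('knob depth centroid',k.mean(0),np.median(k[:,2]),(k.max(0)+k.min(0))/2,np.ptp(k,axis=0))
E
```

```text
knob [0.55634438 0.14053759 0.112     ] [0.55666724 0.140536   0.11359431] (array([0.55328433, 0.14080793, 0.09740448]), np.float64(0.0005508564606601719)) [ 29.73230514 -18.72763202 118.5095311 ]
btn [0.54024725 0.04940538 0.097     ] [0.53990657 0.04895648 0.09563627] (array([0.53811361, 0.0471707 , 0.08948485]), np.float64(0.000700461451260174)) [-15.46885947  62.01820221 133.54822015]
green centroid 357.22206303724926 216.03581661891118
knob depth centroid [0.55561211 0.14140588 0.11494055] 0.11225655271518908 [0.57186454 0.14141224 0.23954765] [0.07469082 0.03912058 0.26702008]
```

Call:
jog_arm([
  [[3,-2,4,0,0,0,70],[5,-3,7,0,0,0,70],[5,-3,7,0,0,0,70],[5,-3,7,0,0,0,70],[5,-3,7,0,0,0,70],[3,-2,7,0,0,0,70],[2,-2,6,0,0,0,70],[0,0,0,0,0,0,70],[0,0,0,0,0,0,70],[0,0,0,0,0,0,70]],
])

```text
time_s: 3.15
eef_pos: [0.5556, 0.1379, 0.1867]
eef_rot: [0.0, 0.986, 0.166, 0.0]
wrist_force: [-0.6, -0.3, -0.4]
opening: 0.818
grasp_force: 0.0
```

```bash
python3 - <<'E'
from h import *
c=snap('wrist','w1');o=ctrl.get_obs()
print(o['time_s'],o['eef_pos'],c['xyz'],c['rotation'])
E
```

```text
3.2 [0.55565284 0.13791422 0.18680328] [0.62940564 0.1634104  0.3291218 ] [ 0.12585519  0.804875   -0.57295927 -0.08974614]
```

View pics/w1.png

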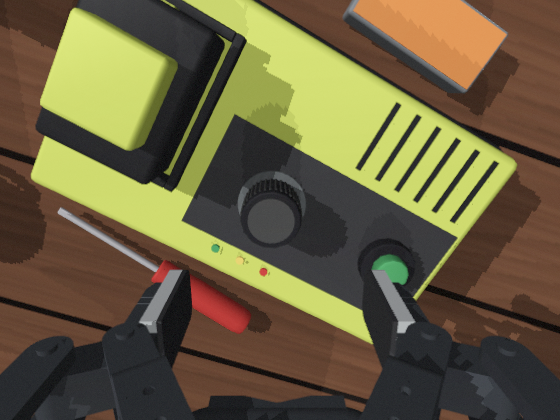

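Knob top is now at about (271,219). The fingertips sit at x≈189 and 373, so the midline is ≈281 and the knob lies slightly to its left.

```bash
python3 - <<'E'
from h import *
c=load('w0');d=load('w1');o=ctrl.get_obs()
print(d['fx'],d['cx'],d['cy'],d['k1'])
print('tri',tri(c,(252,161),d,(271,219)), 'btn',tri(c,(357.5,215.5),d,(391,269)))
w=atz(d,271,219,.112);print(w,depth(d,271,219),rel(w))
# TCP projected in image; camera pose in the tool frame
R=Ro.from_quat(np.array(o['eef_rot'])[[1,2,3,0]])
print('cam in tool',R.inv().apply(d['xyz']-o['eef_pos'])*1000,'\n',R.as_matrix().T@Rm(d))
p=Rm(d).T@(o['eef_pos']-d['xyz']);print('tcp px',d['cx']+d['fx']*p[0]/p[2],d['cy']+d['fy']*p[1]/p[2])
# finger tips from depth
for p in((180,272),(184,275),(378,275),(374,275)): print(p,rel(depth(d,*p)))
# circle fit on knob top via depth
ys,xs=np.mgrid[180:255,230:315]
P=np.array([depth(d,x,y) for x,y in zip(xs.ravel(),ys.ravel())]);k=P[(P[:,2]>.105)&(P[:,2]<.118)]
print(k.mean(0),np.median(k[:,2]),len(k),(np.percentile(k,1,axis=0)+np.percentile(k,99,axis=0))/2,np.percentile(k,99,axis=0)-np.percentile(k,1,axis=0))
E
```

```text
374.5237924215948 276.6410471548538 207.22075184809995 0.01630460722977369
tri (array([0.55627129, 0.14108507, 0.11371348]), np.float64(0.0013726392076012512)) btn (array([0.53739185, 0.04505152, 0.08481214]), np.float64(0.0018194162710038432))
[0.5552546  0.14145257 0.112     ] [0.55551942 0.14153099 0.11277542] [ 0.71823015 -3.4977326  74.80280286]
cam in tool [ 7.81517151e+01  3.70055596e-02 -1.42254701e+02] 
 [[ 7.31131953e-04 -9.51962028e-01 -3.06215222e-01]
 [ 9.99999575e-01  8.68139775e-04 -3.11233577e-04]
 [ 5.62120161e-04 -3.06214864e-01  9.51962258e-01]]
tcp px 276.60771885221783 279.6963864850878
(180, 272) [ 10.71845151 -36.88708924 -13.49929573]
(184, 275) [ 10.4083911  -34.95712621 -15.31177384]
(378, 275) [ 10.68911042  38.14534587 -15.68639057]
(374, 275) [ 10.71475839  36.62822858 -15.74229762]
[0.55575949 0.14185644 0.1118694 ] 0.11218448696813664 2884 [0.55482402 0.1416868  0.1097755 ] [0.03546603 0.03574671 0.00827261]
```

Call:
jog_arm([
  [[0.5,-1.8,6,0,0,0,70],[0,-2,12,0,0,0,70],[0,0,12,0,0,0,70],[0,0,12,0,0,0,70],[0,0,12,0,0,0,70],[0,0,12,0,0,0,70],[0,0,12,0,0,0,70],[0,0,12,0,0,0,70],[0,0,10,0,0,0,70],[0,0,5,0,0,0,70]],
])

```text
time_s: 4.2
eef_pos: [0.554, 0.1417, 0.0799]
eef_rot: [-0.0, 0.986, 0.166, -0.001]
wrist_force: [-0.4, -0.9, 0.0]
opening: 0.819
grasp_force: 0.0
```

Call:
jog_arm([
  [[0,0,0,0,0,0,48],[0,0,0,0,0,0,44],[0,0,0,0,0,0,42],[0,0,0,0,0,0,40],[0,0,0,0,0,0,38],[0,0,0,0,0,0,36],[0,0,0,0,0,0,34],[0,0,0,0,0,0,30],[0,0,0,0,0,0,30],[0,0,0,0,0,0,30]],
])

```text
time_s: 5.2
eef_pos: [0.5551, 0.1417, 0.0822]
eef_rot: [0.0, 0.986, 0.166, 0.001]
wrist_force: [-0.9, -1.1, 5.1]
opening: 0.43
grasp_force: 59.3
```

```bash
cat > st.py <<'E'
from h import *
o=ctrl.get_obs();R=Ro.from_quat(np.array(o['eef_rot'])[[1,2,3,0]])
x=R.apply([1,0,0]);np.set_printoptions(precision=4,suppress=True)
print(o['time_s'],'p',o['eef_pos'],'yaw',np.degrees(np.arctan2(x[1],x[0])).round(2),'q6',o['q'][5].round(3),'F',o['wrist_force'],'Ftool',R.inv().apply(o['wrist_force']),'T',o['torque'],'op',o['opening']*85.4,o['grasp_force'])
E
python3 st.py
```

```text
5.2 p [0.5551 0.1417 0.0822] yaw 19.07 q6 1.281 F [-0.9333 -1.1321  5.0813] Ftool [-1.2469  0.7677 -5.0821] T [-0.1101  0.2597  0.0102] op 36.71382361669936 59.33666288852692
```

Call:
jog_arm([
  [[0,0,0,0,0,-0.025,30],[0,0,0,0,0,-0.05,30],[0,0,0,0,0,-0.05,30],[0,0,0,0,0,-0.05,30],[0,0,0,0,0,-0.05,30],[0,0,0,0,0,-0.05,30],[0,0,0,0,0,-0.05,30],[0,0,0,0,0,-0.024,30],[0,0,0,0,0,0,30],[0,0,0,0,0,0,30]],
])

```text
time_s: 6.2
eef_pos: [0.555, 0.1419, 0.0821]
eef_rot: [0.0, 0.942, 0.334, 0.0]
wrist_force: [-2.2, -0.1, 5.8]
opening: 0.426
grasp_force: 60.1
```

```bash
python3 st.py
```

```text
6.2 p [0.555  0.1419 0.0821] yaw 39.07 q6 0.932 F [-2.1649 -0.1412  5.8333] Ftool [-1.7656 -1.2526 -5.835 ] T [0.0412 0.3125 0.0381] op 36.40010101240173 60.090229511260986
```

Call:
jog_arm([
  [[0,0,0,0,0,-0.04,30],[0,0,0,0,0,-0.06,30],[0,0,0,0,0,-0.06,30],[0,0,0,0,0,-0.06,30],[0,0,0,0,0,-0.06,30],[0,0,0,0,0,-0.06,30],[0,0,0,0,0,-0.05,30],[0,0,0,0,0,-0.034,30],[0,0,0,0,0,0,30],[0,0,0,0,0,0,30]],
])

```text
time_s: 7.2
eef_pos: [0.5548, 0.1422, 0.0821]
eef_rot: [-0.0, 0.851, 0.525, 0.0]
wrist_force: [-2.9, 0.7, 7.2]
opening: 0.426
grasp_force: 60.3
```

```bash
python3 st.py
```

```text
7.2 p [0.5548 0.1422 0.0821] yaw 63.31 q6 0.509 F [-2.8686  0.7363  7.2051] Ftool [-0.6243 -2.8942 -7.2054] T [ 0.1981  0.5561 -0.4453] op 36.35925148710366 60.30727207660675
```

Call:
jog_arm([
  [[0,0,0,0,0,-0.01,30],[0,0,0,0,0,-0.01,30],[0,0,0,0,0,0,30],[0,0,0,0,0,0,30],[0,0,0,0,0,0,30],[0,0,0,0,0,0,30],[0,0,0,0,0,0,30],[0,0,0,0,0,0,30],[0,0,0,0,0,0,30],[0,0,0,0,0,0,30]],
])

```text
time_s: 8.2
eef_pos: [0.5547, 0.1421, 0.0822]
eef_rot: [-0.0, 0.846, 0.534, 0.0]
wrist_force: [-4.0, 0.9, 7.8]
opening: 0.426
grasp_force: 60.4
```

```bash
python3 st.py
```

```text
8.2 p [0.5547 0.1421 0.0822] yaw 64.48 q6 0.488 F [-4.0423  0.9354  7.8288] Ftool [-0.8918 -4.0514 -7.8293] T [ 0.1637  0.5854 -0.1408] op 36.410994669242044 60.44405400753021
```

Call:
jog_arm([
  [[0,0,0,0,0,-0.03,30],[0,0,0,0,0,-0.05,30],[0,0,0,0,0,-0.05,30],[0,0,0,0,0,-0.05,30],[0,0,0,0,0,-0.05,30],[0,0,0,0,0,-0.05,30],[0,0,0,0,0,-0.04,30],[0,0,0,0,0,-0.025,30],[0,0,0,0,0,0,30],[0,0,0,0,0,0,30]],
])

```text
time_s: 9.2
eef_pos: [0.5545, 0.1422, 0.0821]
eef_rot: [-0.0, 0.742, 0.671, 0.0]
wrist_force: [-3.4, 0.6, 8.0]
opening: 0.431
grasp_force: 60.4
```

```bash
python3 st.py
```

```text
9.2 p [0.5545 0.1422 0.0821] yaw 84.26 q6 0.143 F [-3.363   0.5872  7.9881] Ftool [ 0.2532 -3.4082 -7.9865] T [ 0.265   0.8077 -0.0527] op 36.809955846743826 60.43454110622406
```

Call:
jog_arm([
  [[0,0,0,0,0,-0.03,30],[0,0,0,0,0,-0.05,30],[0,0,0,0,0,-0.05,30],[0,0,0,0,0,-0.05,30],[0,0,0,0,0,-0.05,30],[0,0,0,0,0,-0.05,30],[0,0,0,0,0,-0.04,30],[0,0,0,0,0,-0.025,30],[0,0,0,0,0,0,30],[0,0,0,0,0,0,30]],
])

```text
time_s: 10.2
eef_pos: [0.5542, 0.1422, 0.0821]
eef_rot: [-0.001, 0.616, 0.788, -0.0]
wrist_force: [-4.3, -0.0, 9.2]
opening: 0.425
grasp_force: 60.6
```

```bash
python3 st.py
```

```text
10.2 p [0.5542 0.1422 0.0821] yaw 104.01 q6 -0.202 F [-4.3159 -0.0419  9.2218] Ftool [ 1.0124 -4.2051 -9.2175] T [ 0.1544  0.9325 -0.2846] op 36.28058483742399 60.57650148868561
```

Call:
jog_arm([
  [[0,0,0,0,0,-0.01,30],[0,0,0,0,0,-0.01,30],[0,0,0,0,0,-0.01,30],[0,0,0,0,0,-0.01,30],[0,0,0,0,0,0,30],[0,0,0,0,0,0,30],[0,0,0,0,0,0,30],[0,0,0,0,0,0,30],[0,0,0,0,0,0,30],[0,0,0,0,0,0,30]],
])

```text
time_s: 11.2
eef_pos: [0.5541, 0.1422, 0.0821]
eef_rot: [-0.001, 0.6, 0.8, -0.0]
wrist_force: [-4.3, 0.8, 9.2]
opening: 0.428
grasp_force: 60.5
```

```bash
python3 st.py
```

```text
11.2 p [0.5541 0.1422 0.0821] yaw 106.3 q6 -0.242 F [-4.2537  0.8144  9.2282] Ftool [ 1.9842 -3.8624 -9.2228] T [ 0.1132  0.9555 -0.196 ] op 36.51022946298786 60.510817766189575
```

Call:
jog_arm([
  [[0,0,0,0,0,-0.03,30],[0,0,0,0,0,-0.05,30],[0,0,0,0,0,-0.05,30],[0,0,0,0,0,-0.05,30],[0,0,0,0,0,-0.05,30],[0,0,0,0,0,-0.04,30],[0,0,0,0,0,-0.025,30],[0,0,0,0,0,-0.015,30],[0,0,0,0,0,0,30],[0,0,0,0,0,0,30]],
])

```text
time_s: 12.2
eef_pos: [0.5539, 0.1421, 0.0821]
eef_rot: [-0.001, 0.469, 0.883, -0.0]
wrist_force: [-6.1, 0.3, 9.2]
opening: 0.425
grasp_force: 60.6
```

```bash
python3 st.py
```

```text
12.2 p [0.5539 0.1421 0.0821] yaw 124.09 q6 -0.552 F [-6.0996  0.307   9.2123] Ftool [ 3.6834 -4.8897 -9.2027] T [ 0.0899  1.092  -0.0706] op 36.315361449806545 60.63004553318024
```

Call:
jog_arm([
  [[0,0,0,0,0,-0.03,30],[0,0,0,0,0,-0.05,30],[0,0,0,0,0,-0.05,30],[0,0,0,0,0,-0.05,30],[0,0,0,0,0,-0.05,30],[0,0,0,0,0,-0.05,30],[0,0,0,0,0,-0.04,30],[0,0,0,0,0,-0.025,30],[0,0,0,0,0,0,30],[0,0,0,0,0,0,30]],
])

```text
time_s: 13.2
eef_pos: [0.5538, 0.1418, 0.0821]
eef_rot: [-0.001, 0.311, 0.95, -0.0]
wrist_force: [-7.1, -0.8, 11.1]
opening: 0.426
grasp_force: 60.9
```

```bash
python3 st.py
```

```text
13.2 p [0.5538 0.1418 0.0821] yaw 143.79 q6 -0.896 F [-7.1465 -0.8224 11.1414] Ftool [  5.2999  -4.8952 -11.1278] T [ 0.0473  1.226  -0.5342] op 36.360735954325214 60.85485577583313
```

Call:
jog_arm([
  [[0,0,0,0,0,-0.01,30],[0,0,0,0,0,-0.01,30],[0,0,0,0,0,0,30],[0,0,0,0,0,0,30],[0,0,0,0,0,0,30],[0,0,0,0,0,0,30],[0,0,0,0,0,0,30],[0,0,0,0,0,0,30],[0,0,0,0,0,0,30],[0,0,0,0,0,0,30]],
])

```text
time_s: 14.2
eef_pos: [0.5538, 0.1418, 0.0821]
eef_rot: [-0.001, 0.301, 0.954, -0.0]
wrist_force: [-6.7, -2.3, 10.5]
opening: 0.431
grasp_force: 60.7
```

```bash
python3 st.py
```

```text
14.2 p [0.5538 0.1418 0.0821] yaw 144.93 q6 -0.916 F [-6.6849 -2.3229 10.4773] Ftool [  4.1558  -5.7502 -10.4653] T [ 0.0921  1.1403 -0.4899] op 36.82460299433892 60.69497108459473
```

Call:
jog_arm([
  [[0,0,0,0,0,-0.01,30],[0,0,0,0,0,-0.005,30],[0,0,0,0,0,0,30],[0,0,0,0,0,0,30],[0,0,0,0,0,0,30],[0,0,0,0,0,0,30],[0,0,0,0,0,0,30],[0,0,0,0,0,0,30],[0,0,0,0,0,0,30],[0,0,0,0,0,0,30]],
])

```text
time_s: 15.2
eef_pos: [0.5538, 0.1418, 0.0821]
eef_rot: [-0.001, 0.294, 0.956, -0.0]
wrist_force: [-6.7, -1.4, 11.0]
opening: 0.427
grasp_force: 60.6
```

```bash
python3 st.py
```

```text
15.2 p [0.5538 0.1418 0.0821] yaw 145.76 q6 -0.931 F [-6.7387 -1.3902 11.0139] Ftool [  4.8102  -4.949  -11.0008] T [ 0.0773  1.1245 -0.8346] op 36.43497386679284 60.6380832195282
```

Call:
jog_arm([
  [[0,0,0,0,0,0.03,30],[0,0,0,0,0,0.05,30],[0,0,0,0,0,0.037,30],[0,0,0,0,0,0.05,30],[0,0,0,0,0,0.06,30],[0,0,0,0,0,0.06,30],[0,0,0,0,0,0.06,30],[0,0,0,0,0,0.06,30],[0,0,0,0,0,0.059,30],[0,0,0,0,0,0,30]],
])

```text
time_s: 16.2
eef_pos: [0.554, 0.1421, 0.0821]
eef_rot: [-0.001, 0.507, 0.862, -0.0]
wrist_force: [-5.2, 0.8, 8.4]
opening: 0.424
grasp_force: 60.5
```

```bash
python3 st.py
```

```text
16.2 p [0.554  0.1421 0.0821] yaw 119.08 q6 -0.464 F [-5.174   0.7702  8.4058] Ftool [ 3.1958 -4.156  -8.3986] T [ 0.0745  0.9937 -0.0469] op 36.20285256993969 60.52948236465454
```

Call:
jog_arm([
  [[0,0,0,0,0,0.03,30],[0,0,0,0,0,0.06,30],[0,0,0,0,0,0.06,30],[0,0,0,0,0,0.06,30],[0,0,0,0,0,0.06,30],[0,0,0,0,0,0.06,30],[0,0,0,0,0,0.06,30],[0,0,0,0,0,0.06,30],[0,0,0,0,0,0.05,30],[0,0,0,0,0,0.03,30]],
])

```text
time_s: 17.2
eef_pos: [0.5544, 0.1422, 0.0821]
eef_rot: [-0.0, 0.715, 0.699, 0.0]
wrist_force: [-4.7, 0.7, 10.4]
opening: 0.429
grasp_force: 60.8
```

```bash
python3 st.py
```

```text
17.2 p [0.5544 0.1422 0.0821] yaw 88.7 q6 0.066 F [-4.7004  0.7202 10.4176] Ftool [  0.6188  -4.7205 -10.415 ] T [0.28   0.7779 0.0703] op 36.62702661675439 60.75251877307892
```

Call:
jog_arm([
  [[0,0,0,0,0,0.04,30],[0,0,0,0,0,0.06,30],[0,0,0,0,0,0.06,30],[0,0,0,0,0,0.07,30],[0,0,0,0,0,0.07,30],[0,0,0,0,0,0.07,30],[0,0,0,0,0,0.06,30],[0,0,0,0,0,0.06,30],[0,0,0,0,0,0.027,30],[0,0,0,0,0,0,30]],
])

```text
time_s: 18.2
eef_pos: [0.5548, 0.1421, 0.0821]
eef_rot: [-0.0, 0.87, 0.493, 0.0]
wrist_force: [-2.5, 0.3, 6.7]
opening: 0.428
grasp_force: 60.3
```

```bash
python3 st.py
```

```text
18.2 p [0.5548 0.1421 0.0821] yaw 59.13 q6 0.582 F [-2.4867  0.3463  6.6999] Ftool [-0.9741 -2.3117 -6.7006] T [0.1894 0.4952 0.0566] op 36.51694008056726 60.32226920127869
```

Call:
jog_arm([
  [[0,0,0,0,0,0,45],[0,0,0,0,0,0,60],[0,0,0,0,0,0,70],[0,0,0,0,0,0,70],[0,0,0,0,0,0,70],[0,0,-5,0,0,0,70],[0,0,-15,0,0,0,70],[0,0,-25,0,0,0,70],[0,0,-30,0,0,0,70],[0,0,-25,0,0,0,70]],
])

```text
time_s: 19.2
eef_pos: [0.5552, 0.1418, 0.1843]
eef_rot: [0.0, 0.87, 0.494, 0.001]
wrist_force: [-0.1, 0.6, 0.4]
opening: 0.824
grasp_force: 0.0
```

```bash
python3 - <<'E'
from h import *
c=snap('wrist','w2')
E
python3 st.py
```

```text
19.25 p [0.5577 0.142  0.189 ] yaw 59.19 q6 0.581 F [2.3363 1.0513 3.5364] Ftool [ 2.1173  1.495  -3.5145] T [ 0.0005 -0.0743 -0.0584] op 70.11184458449942 0.0
```

View pics/w2.png

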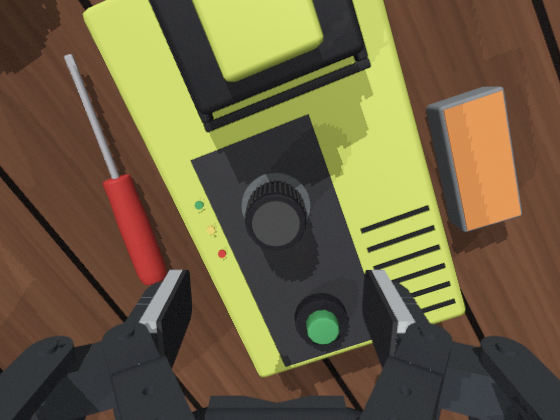

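```bash
python3 - <<'E'
from h import *
c=load('w2')
for n,p,z in(('k',(276,222),.112),('b',(322.5,326),.097)):
    w=atz(c,*p,z);print(n,w,depth(c,*p),rel(w))
print('plan',rel([.540,.048,.097]))
E
```

```text
k [0.55484263 0.14188525 0.112     ] [0.55513494 0.14237508 0.1135681 ] [-1.99297974 -2.98807884 76.95864109]
b [0.54010296 0.05222777 0.097     ] [0.54004822 0.05207115 0.09677041] [-86.62138838  30.16105622  91.78724558]
plan [-90.30520856  32.23810418  91.7846042 ]
```

Call:
jog_arm([
  [[-5,2,0,0,0,0,0],[-12,4.6,0,0,0,0,0],[-14,6,5,0,0,0,0],[-14,6,10,0,0,0,0],[-14,6,10,0,0,0,0],[-14,5,10,0,0,0,0],[-10,3,10,0,0,0,0],[-4,2,5,0,0,0,0],[0,0,0,0,0,0,0],[0,0,0,0,0,0,0]],
])

```text
time_s: 20.25
eef_pos: [0.54, 0.0495, 0.1314]
eef_rot: [-0.0, 0.87, 0.494, 0.0]
wrist_force: [0.0, -0.2, 0.6]
opening: 0.003
grasp_force: 0.0
```

```bash
python3 - <<'E'
from h import *
c=snap('wrist','w3');a=snap('scene','s3')
s=cv2.resize(a['frame'][165:250,260:372],(553,420),interpolation=cv2.INTER_CUBIC)
cv2.imwrite('pics/w3.png',cv2.resize(np.hstack([c['frame'][:,100:460],s[:,:440]]),None,fx=1,fy=1))
E
python3 st.py
```

```text
20.35 p [0.5403 0.0498 0.1319] yaw 59.21 q6 0.41 F [-0.373   0.5804 -0.2197] Ftool [ 0.3075 -0.6177  0.2193] T [-0.0446  0.0176 -0.0142] op 0.4432976739114062 0.0
```

View pics/w3.png

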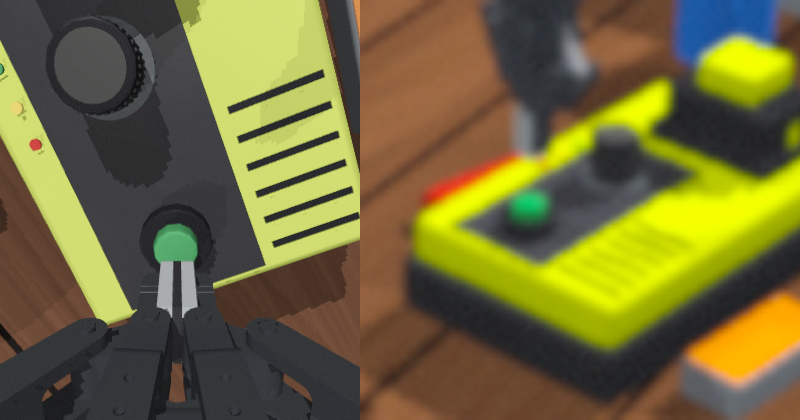

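The fingers are shut and in line with the button at (177,243) in the left half. The scene crop shows the tip standing over the button.

Call:
jog_arm([
  [[0,0,3,0,0,0,0],[0,0,6,0,0,0,0],[0,0,6,0,0,0,0],[0,0,6,0,0,0,0],[0,0,6,0,0,0,0],[0,0,3,0,0,0,0],[0,0,2,0,0,0,0],[0,0,1,0,0,0,0],[0,0,0,0,0,0,0],[0,0,0,0,0,0,0]],
])

```text
time_s: 21.35
eef_pos: [0.54, 0.0493, 0.0985]
eef_rot: [0.0, 0.87, 0.494, 0.0]
wrist_force: [-0.4, 1.0, -0.3]
opening: -0.001
grasp_force: 0.0
```

Call:
jog_arm([
  [[0,0,1,0,0,0,0],[0,0,1,0,0,0,0],[0,0,1,0,0,0,0],[0,0,1,0,0,0,0],[0,0,1,0,0,0,0],[0,0,0.5,0,0,0,0],[0,0,0,0,0,0,0],[0,0,0,0,0,0,0],[0,0,0,0,0,0,0],[0,0,0,0,0,0,0]],
])

```text
time_s: 22.35
eef_pos: [0.54, 0.0493, 0.093]
eef_rot: [0.0, 0.87, 0.494, 0.0]
wrist_force: [0.9, 0.9, 4.4]
opening: 0.001
grasp_force: 1.8
```

```bash
python3 st.py
```

```text
22.35 p [0.54   0.0493 0.093 ] yaw 59.18 q6 0.41 F [0.9419 0.8697 4.3696] Ftool [ 1.2306  0.3655 -4.3691] T [ 0.0355 -0.0714  0.0151] op 0.07196062750621351 1.8443388864398003
```

Call:
jog_arm([
  [[0,0,0.5,0,0,0,0],[0,0,0.5,0,0,0,0],[0,0,0.5,0,0,0,0],[0,0,0.5,0,0,0,0],[0,0,0.2,0,0,0,0],[0,0,0,0,0,0,0],[0,0,0,0,0,0,0],[0,0,0,0,0,0,0],[0,0,0,0,0,0,0],[0,0,0,0,0,0,0]],
])

```text
time_s: 23.35
eef_pos: [0.54, 0.0493, 0.091]
eef_rot: [0.0, 0.87, 0.494, 0.0]
wrist_force: [0.0, 0.2, 6.8]
opening: -0.001
grasp_force: 3.6
```

```bash
python3 st.py
```

```text
23.35 p [0.54   0.0493 0.091 ] yaw 59.18 q6 0.41 F [0.0027 0.2149 6.809 ] Ftool [ 0.1873 -0.1046 -6.809 ] T [-0.0251  0.0933 -0.006 ] op -0.05257365680917807 3.558721032095491
```

Call:
jog_arm([
  [[0,0,0.2,0,0,0,0],[0,0,0.2,0,0,0,0],[0,0,0,0,0,0,0],[0,0,0,0,0,0,0],[0,0,0,0,0,0,0],[0,0,0,0,0,0,0],[0,0,0,0,0,0,0],[0,0,0,0,0,0,0],[0,0,0,0,0,0,0],[0,0,0,0,0,0,0]],
])

```text
time_s: 24.35
eef_pos: [0.5401, 0.0493, 0.091]
eef_rot: [0.0, 0.87, 0.494, 0.0]
wrist_force: [-0.8, 0.0, 11.0]
opening: -0.002
grasp_force: 5.0
```

```bash
python3 st.py
```

```text
24.35 p [0.5401 0.0493 0.091 ] yaw 59.18 q6 0.41 F [-0.8092  0.008  10.9607] Ftool [ -0.4059  -0.693  -10.9612] T [0.0335 0.2599 0.0167] op -0.1399833878716883 4.965719108877238
```

The button has bottomed out: z no longer changes and the force rose to 11 N. I'll lift away now.

Call:
jog_arm([
  [[0,0,-1,0,0,0,0],[0,0,-2,0,0,0,0],[0,0,-3,0,0,0,0],[0,0,-5,0,0,0,0],[0,0,-15,0,0,0,0],[0,0,-25,0,0,0,0],[0,0,-25,0,0,0,0],[0,0,-20,0,0,0,0],[0,0,-5,0,0,0,0],[0,0,0,0,0,0,0]],
])

```text
time_s: 25.35
eef_pos: [0.5397, 0.0493, 0.1913]
eef_rot: [0.0, 0.87, 0.494, 0.0]
wrist_force: [0.8, 0.3, 0.4]
opening: 0.001
grasp_force: 0.0
```

```bash
python3 - <<'E'
from h import *
c=snap('wrist','w4')
g=c['frame'].astype(int);m=((g[...,1]-g[...,2]>60)&(g[...,1]-g[...,0]>40)).astype(np.uint8)
n,l,s,ct=cv2.connectedComponentsWithStats(m)
i=1+s[1:,4].argmax();z=[depth(c,x,y)[2] for y,x in np.argwhere(l==i)];print(ct[i],s[i],np.median(z))
E
python3 st.py
```

```text
[275.67700535 210.81283422] [259 193  34  36 935] 0.09653007052029577
25.4 p [0.5391 0.0494 0.1903] yaw 59.18 q6 0.41 F [-1.1237  0.4546  0.4771] Ftool [-0.1857 -1.1986 -0.4754] T [-0.0034 -0.0502 -0.0151] op 0.006401453171438111 0.0
```

View pics/w4.png

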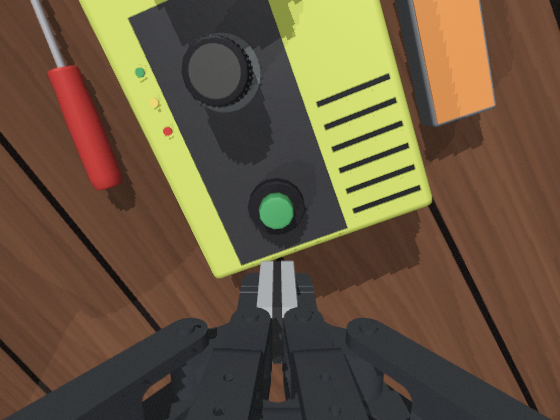

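The button at (276,211) has sprung back, its top reading 96.5 mm. The knob at (217,70) is untouched and the gripper is clear, so I'll hand in.

```bash
python3 -c "from bench import ctrl; print(ctrl.hand_in())"
```

```text
the job is handed in; nothing more can be done
None
```

I turned the knob back to its anticlockwise stop (six clicks; torque at the stop briefly read 0.83 N m, just under the 0.85 N m forcing limit) and then four clicks clockwise, pressed the start button fully down at about 11 N and let it spring back, and handed the job in at about 25 s; no verdict was shown.

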